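# Spread the heaped padlocks in the oiling tray

## Robot

A 6-joint arm with a two-finger parallel gripper is mounted at the origin on a cart in front of the work surface, level with it; the furniture and walls round the work are solid. World frame = base frame: x ahead of the robot, y to its left, z up, the work surface at z = 0. Lengths are in m, angles in rad, forces in N, time in s.
With the tool pointing down it reaches from about 0.325 to 0.85 m from the base axis. Payload 4.4 kg.
Tool frame: the origin (TCP) lies between the finger pads; the fingertips stand 17 mm ahead of it and the grasp point (between the pads) lies 2 mm behind it; z points along the fingers, y is the direction in which the jaws open and shut (so a half turn about z gives the same grasp; the last joint's range is limited). The gripper opens to 94 mm and grips with 3 to 60 N. Pads are 16 mm wide; open, the fingers measure 119 mm over their backs; the gripper's body (75 mm by 177 mm) begins 78 mm behind the grasp point.
Start: joints at [-0.15, 0.207, 1.542, -0, 1.393, -0.15], TCP at [0.575, -0, 0.222] pointing down, gripper open.
Joint ranges: [-2.73, 2.73], [-0.86, 2.22], [0.23, 2.46], [-1.11, 4.25], [0.08, 2.63], [-2.82, 2.82]. Speed limits (rad/s): [2.79, 2.79, 3.14, 3.14, 3.14, 3.14].

## Interface

Orientations are given as a rotation vector (axis times angle).
In Python, from cell import manip gives the robot as it stands.
- The arm moves only by the tool carry_out, never from a script. Its arguments are lists of equal length, an entry for each row: "linear": the shift along the tool's x, y, z in cm, a list of three; "turn": the turn, a rotation vector about the tool's x, y, z in rad, a list of three; "fingers": the opening, from 0 (shut) to 1 (fully open). A call has 1 to 12 rows; each row shifts and turns the pose as measured when the row begins, along the tool's axes as they then stand; what a row does not reach is not made up. A row lasts 1/12 s, in which the tool goes at most 41.7 mm and 7.16 degrees, less where a joint would pass 70% of its speed; a pose out of reach is approached as far as the arm can. A call with a gripper value outside its range is refused whole. The fingers move at their own pace and stop on an object; "squeeze" is the grip in N (left out, the last holds). Time passes only in rows, so rows that do not move let the fingers close. It gives the time, the measured TCP pose, the force and the opening at its end, in the units of the state.
- manip.state(): the state, without advancing time (a new reading comes with each control period).
- manip.get_image(name): name is "scene" or "side" or "wrist"; returns the picture (400x640x3 uint8, red, green, blue); there is no depth.
- manip.calibration(name): a dict with "fovy" (degrees; the focal length in pixels is half the picture's height over the tangent of half this angle, whatever the lens; pixels are square), "cx", "cy" (the principal point, pixels), "k1" (the pictures are not rectified: a ray, as slopes to the right and down, at radius r is drawn at 1 + k1 r^2 times it, then the intrinsics apply), "R" (3x3) and "t" (3): a world point X has camera coordinates R X + t; the wrist camera has in their place "mount" (4x4, takes a point from camera to tool coordinates, whose origin is the TCP and whose axes are the flange's). Camera axes: x right, y down, z forward; pixel columns grow to the right and rows downward; lengths in m; the calibration is good to about 2 mm. A picture is of the moment at which its call begins: read the wrist's pose just before it. calibration takes no time and is no camera call.
- manip.close_job(): hands the job in, once; it reports no verdict.
The state is a dict: "clock": time; "joints": joint angles; "qd": joint speeds; "effort": joint torques, N m; "tcp_pos": TCP position; "ee_rot": TCP orientation; "contact_force": force on the tool from outside, world axes, zero at the start; "torque": the same for the moment, N m; "width": finger opening in m.
Only numpy, scipy, OpenCV 4.12 (cv2) and the standard library are available. Lean on these libraries where they do the work, as an engineer would, in place of code of your own. Each camera call takes 0.05 s, during which the arm holds its last target. There are 200 camera calls.

## Task

The three brass padlocks lie heaped in the low grey tray and have to be spread out for oiling. Spread them over the tray into one even layer: each lying flat on the tray floor inside the rim, with the middles of any two padlock bodies at least 80 mm apart.

Things in the scene. Friction and masses are not known exactly. Their poses are not given: they have to be found in the camera images.
- tray: low grey sheet-metal tray with a black rubber liner, fixed to the bench; outside 190 mm (its x) by 320 mm (its y), rim 17 mm high, wall 6 mm thick; inside 178 x 308 mm. Origin at the centre of its underside; the inner floor lies 4 mm above the origin. z is up.
- padlock_a (a point): middle of the first brass padlock's body (yellow block, 34 x 42 mm, 15 mm thick, silver shackle, 170 g), half-way up. x: towards the shackle; body reaches 17 mm either way along x, shackle end 48 mm along +x; y: across the 42 mm width; z: normal of its large face. Start: flat on the tray floor, end to end with the second, shackles outward, bodies about 3 mm apart.
- padlock_b (a point): middle of the second brass padlock's body (yellow block, 34 x 42 mm, 15 mm thick, silver shackle, 170 g), half-way up. x: towards the shackle; body reaches 17 mm either way along x, shackle end 48 mm along +x; y: across the 42 mm width; z: normal of its large face. Start: flat on the tray floor, end to end with the first.
- padlock_c (a point): middle of the third brass padlock's body (yellow block, 34 x 42 mm, 15 mm thick, silver shackle, 170 g), half-way up. x: towards the shackle; body reaches 17 mm either way along x, shackle end 48 mm along +x; y: across the 42 mm width; z: normal of its large face. Start: flat on top, across the bodies of the other two, roughly square to them.
Things that resemble listed ones, but are neither listed nor needed, are in the scene too. Leave any purple look-alike of the part that bears padlock_a alone. Leave any blue look-alike of the part that bears padlock_b alone.

How it is judged:
At the end, for the whole second after the job is handed in: All three brass padlocks lie flat (within 10 degrees, either face up) on the tray floor, inside the rim, with the middles of any two bodies more than 80 mm apart (x of padlock_a in the frame of tray between -0.09 and 0.09 m and y of padlock_a in the frame of tray between -0.155 and 0.155 m and z of padlock_a in the frame of tray between 0.005 and 0.016 m and angle between the z axis of each of padlock_a, padlock_b, padlock_c and the z axis of tray, either way round below 0.175 rad and x of padlock_b in the frame of tray between -0.09 and 0.09 m and y of padlock_b in the frame of tray between -0.155 and 0.155 m and z of padlock_b in the frame of tray between 0.005 and 0.016 m and x of padlock_c in the frame of tray between -0.09 and 0.09 m and y of padlock_c in the frame of tray between -0.155 and 0.155 m and z of padlock_c in the frame of tray between 0.005 and 0.016 m and horizontal distance between padlock_a and padlock_b above 0.08 m and horizontal distance between each of padlock_a, padlock_b and padlock_c above 0.08 m); the robot touches nothing.
It also fails if it takes over 51 s, if anything falls off the work surface, if the arm or the gripper's body presses on something with over 40 N, if the wrist force passes 120 N, or if a joint passes its speed limit or range.

## Working session

There is one attempt and no reset: what is moved stays moved. The work goes in short steps, Python scripts to look and compute and a tool call to move; the robot and the scene stay as the last step left them, time stands still between calls to the robot, and variables do not carry over. Pictures are saved under pics/ and viewed, about 8 in all and at most 12, crops included, and the job is handed in when it is done.

Besides the shell and the picture viewer there is one more tool, called in YAML: its name, and indented under it one key for each argument. carry_out: Moves the arm, as the interface text tells. Its arguments: {"type":"object","properties":{"linear":{"type":"array","items":{"type":"array","items":{"type":"number"}}},"turn":{"type":"array","items":{"type":"array","items":{"type":"number"}}},"fingers":{"type":"array","items":{"type":"number"}},"squeeze":{"type":"number"}},"required":["linear","turn","fingers"]}

```bash
mkdir -p pics; ls; python3 - <<'E'
from cell import manip
import cv2
for n in("scene","wrist"):
    cv2.imwrite(f"pics/{n}0.png",manip.get_image(n)[:,:,::-1])
for n in("scene","side","wrist"):print(n,manip.calibration(n))
print(manip.state())
E
```

```text
pics
scene {'fovy': 51.10620633620848, 'cx': 325.94353390311323, 'cy': 198.92813318011264, 'k1': -0.05424388056423279, 'R': array([[-0.79489953, -0.60668683, -0.00811387],
       [-0.32418629,  0.43598672, -0.83953489],
       [ 0.5128723 , -0.66471548, -0.54324519]]), 't': array([0.43349114, 0.27123719, 0.50746143])}
side {'fovy': 53.76468662981197, 'cx': 321.21475716688036, 'cy': 197.6469948936769, 'k1': 0.029414052114874113, 'R': array([[ 0.90814488, -0.41827208,  0.01792625],
       [-0.19917561, -0.46931604, -0.8602741 ],
       [ 0.36824171,  0.77768305, -0.50951655]]), 't': array([-0.57492801,  0.13985174,  0.69881778])}
wrist {'fovy': 70.66234248785562, 'cx': 320.66136554924856, 'cy': 196.50409520593163, 'k1': -0.00615772630021566, 'mount': array([[-5.87319908e-04, -9.71231709e-01, -2.38135722e-01,
         6.80338141e-02],
       [ 9.99999414e-01, -3.53734082e-04, -1.02362554e-03,
         1.30270335e-03],
       [ 9.09940857e-04, -2.38136184e-01,  9.71231347e-01,
        -1.62818736e-01],
       [ 0.00000000e+00,  0.00000000e+00,  0.00000000e+00,
         1.00000000e+00]])}
{'clock': 0.1, 'joints': array([-1.50497752e-01,  2.07328894e-01,  1.54274706e+00, -2.34088928e-05,
        1.39350022e+00, -1.50494619e-01]), 'qd': array([-0.00136123, -0.0017187 , -0.00414589, -0.00096918,  0.00021034,
        0.00045884]), 'effort': array([-3.50521914e-04, -3.71862960e+01, -2.82294059e+01,  7.01280241e-02,
        3.11360427e-02, -6.17781598e-05]), 'tcp_pos': array([5.74333033e-01, 8.35490259e-05, 2.21440599e-01]), 'ee_rot': array([-2.22032036e+00, -2.22032262e+00,  1.87611438e-03]), 'contact_force': array([-0.36912541, -0.61541277,  0.22420369]), 'torque': array([ 0.00131394, -0.00842875, -0.00810057]), 'width': 0.09399838489523635}
```

View pics/scene0.png

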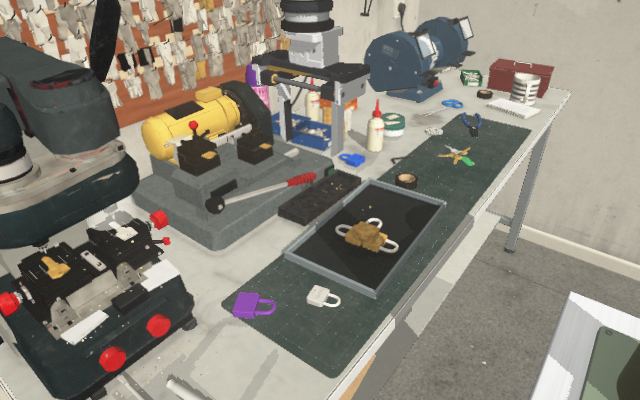

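View pics/wrist0.png

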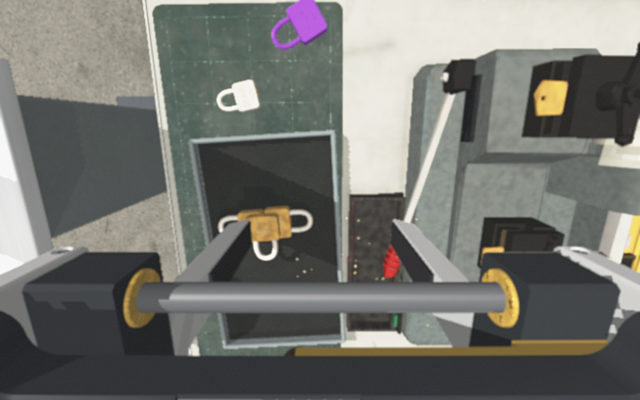

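Wrist picture: the brass heap is in the tray near (265,225). The look-alikes are purple (300,25), white (240,97), and blue (350,159 in the scene view), all outside the tray. I choose the brass heap and will check it with a close crop.

```bash
cat > h.py <<'E'
import numpy as np, cv2
from cell import manip
from scipy.spatial.transform import Rotation as Ro
def ray(name,px,st=None):
    c=manip.calibration(name); f=200/np.tan(np.radians(c["fovy"])/2)
    K=np.array([[f,0,c["cx"]],[0,f,c["cy"]],[0,0,1]])
    p=cv2.undistortPoints(np.array([[px]],float),K,np.array([c["k1"],0,0,0,0.]))[0,0]
    d=np.array([p[0],p[1],1.])
    if name=="wrist":
        M=c["mount"]; R=Ro.from_rotvec(st["ee_rot"]).as_matrix()
        return st["tcp_pos"]+R@M[:3,3], R@M[:3,:3]@d
    return -c["R"].T@c["t"], c["R"].T@d
def at(name,px,z,st=None):
    o,d=ray(name,px,st); return np.round(o+d*(z-o[2])/d[2],4)
def crop(src,x0,y0,x1,y1,s,out):
    im=cv2.imread(src)[y0:y1,x0:x1]; cv2.imwrite(out,cv2.resize(im,None,fx=s,fy=s,interpolation=cv2.INTER_CUBIC))
def shot(name,out):
    st=manip.state(); cv2.imwrite(out,manip.get_image(name)[:,:,::-1]); return st
E
python3 - <<'E'
import cv2, numpy as np
from h import *
crop("pics/wrist0.png",185,120,345,350,3,"a.png")
crop("pics/scene0.png",280,175,450,305,3,"b.png")
a=cv2.imread("a.png")[:600];b=cv2.imread("b.png")
a=a[:,:290*3] 
o=np.zeros((600,800,3),np.uint8)
A=cv2.resize(cv2.imread("pics/wrist0.png")[185:275,205:325],None,fx=3.3,fy=3.3,interpolation=cv2.INTER_CUBIC) # 396x297
B=cv2.resize(cv2.imread("pics/scene0.png")[205:265,325:410],None,fx=4.6,fy=4.6,interpolation=cv2.INTER_CUBIC)
W=cv2.resize(cv2.imread("pics/wrist0.png")[120:355,180:350],None,fx=1.25,fy=1.25)
o[:A.shape[0],:A.shape[1]]=A; o[:B.shape[0],400:400+B.shape[1]]=B; o[300:300+W.shape[0],:W.shape[1]]=W
S=cv2.resize(cv2.imread("pics/scene0.png")[170:300,280:450],None,fx=2.2,fy=2.2);o[300:300+S.shape[0],400:400+S.shape[1]]=S
cv2.imwrite("pics/crop1.png",o)
E
```

```text
(no output)
```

View pics/crop1.png

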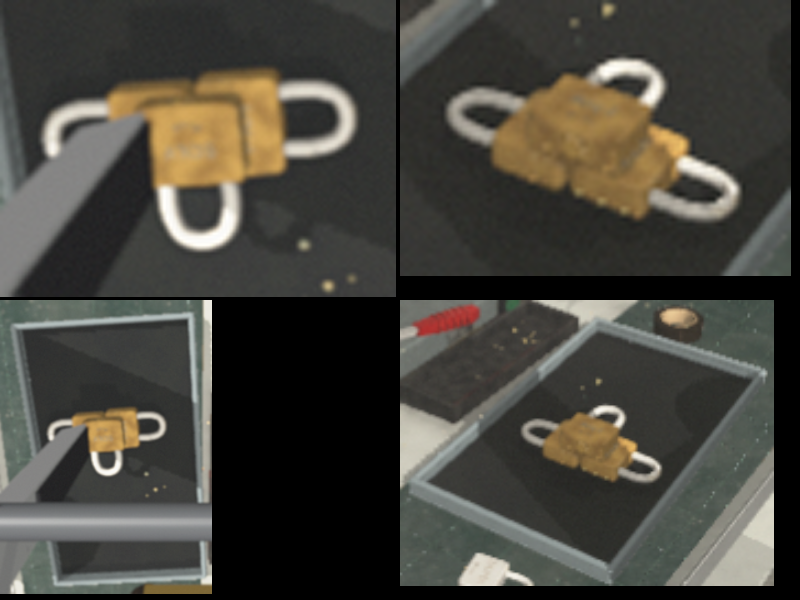

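```bash
python3 - <<'E'
from h import *
st=manip.state()
P=lambda x,y:(205+x/3.3,185+y/3.3)
for n,p,z in [("C",P(197,143),.034),("C TL",P(148,102),.034),("TR",P(240,102),.034),("BR",P(242,183),.034),("BL",P(157,187),.034),("Cshk",P(203,248),.027),
 ("Lshk",P(43,138),.0115),("Rshk",P(355,118),.0115),("R corner top",P(278,70),.019),("R corner bot",P(285,174),.019),("L top",P(109,92),.019),
 ("trTL",(189.6,140),.017),("trTR",(336.8,132),.017),("trBL",(224,348),.017),("trBR",(344,341.6),.017)]:
    print(n,at("wrist",p,z,st))
S=lambda x,y:(280+x/2.2,170+y/2.2)
for p in [(410-400,483-300),(608-400,575-300),(765-400,373-300),(600-400,322-300)]: print("scene rim",at("scene",S(*p),.017))
Q=lambda x,y:(325+x/4.6,205+y/4.6)
for n,p,z in [("C1",(150,80),.034),("C2",(250,150),.034),("C3",(160,75),.034),("Rs",(447-400,105),.0115),("Ls",(738-400,200),.0115)]: print(n,at("scene",Q(*p),z))
E
```

```text
C [ 0.5012 -0.0608  0.034 ]
C TL [ 0.4827 -0.0437  0.034 ]
TR [ 0.519  -0.0437  0.034 ]
BR [ 0.5186 -0.0779  0.034 ]
BL [ 0.4842 -0.0797  0.034 ]
Cshk [ 0.5   -0.11   0.027]
Lshk [ 0.4311 -0.0669  0.0115]
Rshk [ 0.5636 -0.0579  0.0115]
R corner top [ 0.5326 -0.0348  0.019 ]
R corner bot [ 0.5343 -0.0801  0.019 ]
L top [ 0.463  -0.0442  0.019 ]
trTL [0.407  0.0526 0.017 ]
trTR [0.5954 0.0624 0.017 ]
trBL [ 0.4249 -0.2636  0.017 ]
trBR [ 0.6106 -0.2513  0.017 ]
scene rim [0.5855 0.07   0.017 ]
scene rim [0.4017 0.0604 0.017 ]
scene rim [ 0.4203 -0.2562  0.017 ]
scene rim [ 0.6001 -0.2437  0.017 ]
C1 [ 0.5199 -0.0671  0.034 ]
C2 [ 0.4621 -0.0516  0.034 ]
C3 [ 0.5185 -0.0725  0.034 ]
Rs [ 0.5617 -0.0517  0.0115]
Ls [ 0.4307 -0.0703  0.0115]
```

The crop shows padlock C on top with its shackle toward −y. The other two lie left and right with their shackles toward −x and +x. The sizes and the 37 mm spacing match the description. Moving above C.

carry_out:
  linear:
    - [-1.5,-1.8,2]
    - [-1.5,-1.8,2]
    - [-1.6,-1.9,2]
    - [-1.6,-1.9,2]
    - [0,0,0]
    - [0,0,0]
  turn:
    - [0,0,0]
    - [0,0,0]
    - [0,0,0]
    - [0,0,0]
    - [0,0,0]
    - [0,0,0]
  fingers: [1,1,1,1,1,1]
  squeeze: 25

```text
clock: 0.6
tcp_pos: [0.4971, -0.0623, 0.1367]
ee_rot: [-2.216, -2.222, 0.0]
contact_force: [-0.1, -0.0, 0.3]
width: 0.0938
```

```bash
python3 - <<'E'
from h import *
st=shot("wrist","pics/w1.png"); print(st["tcp_pos"],st["ee_rot"],st["clock"])
crop("pics/w1.png",160,130,480,330,2.5,"pics/w1c.png")
E
```

```text
[ 0.49705517 -0.06228638  0.13671122] [-2.21621258e+00 -2.22203108e+00  2.88015208e-04] 0.6
```

View pics/w1c.png

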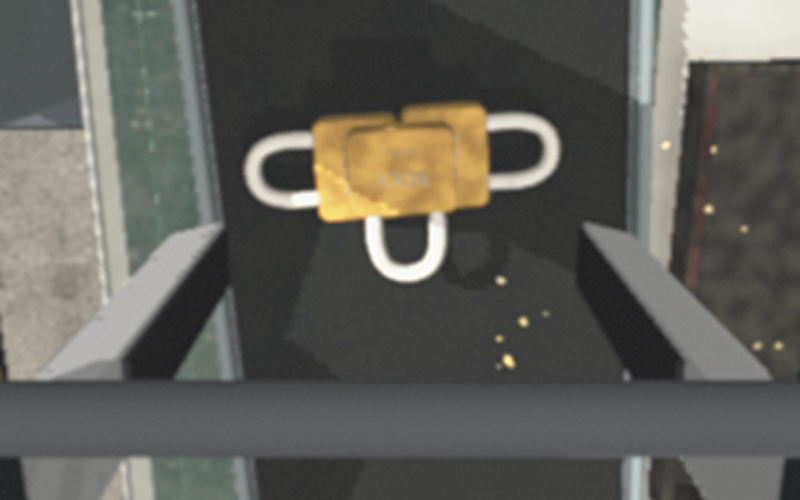

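The close view shows C's top face from (346,126) to (455,213) in the crop, with its shackle end at (405,281). A and B are underneath, with shackle ends at (246,172) and (559,150).

```bash
python3 - <<'E'
from h import *
st=manip.state()
P=lambda x,y:(160+x/2.5,130+y/2.5)
for n,p,z in [("C TL",(346,130),.034),("C TR",(453,125),.034),("C BR",(458,208),.034),("C BL",(350,216),.034),("C mid",(402,170),.034),("Csh",(405,282),.0265),("Lsh",(245,172),.0115),("Rsh",(559,150),.0115),
("Rtr",(487,103),.019),("Rbr",(491,206),.019),("Ltl",(313,118),.019),("Lbl",(320,221),.019),("Lwall in top",(193,0),.017),("Lwall in bot",(240,420-60),.017),("Rwall in",(630,100),.017)]: print(n,at("wrist",P(*p),z,st))
E
```

```text
C TL [ 0.4758 -0.0446  0.034 ]
C TR [ 0.5167 -0.0425  0.034 ]
C BR [ 0.5193 -0.0755  0.034 ]
C BL [ 0.4768 -0.079   0.034 ]
C mid [ 0.4973 -0.0602  0.034 ]
Csh [ 0.4986 -0.1099  0.0265]
Lsh [ 0.431  -0.067   0.0115]
Rsh [ 0.5626 -0.057   0.0115]
Rtr [ 0.5311 -0.0362  0.019 ]
Rbr [ 0.5341 -0.0792  0.019 ]
Ltl [ 0.4613 -0.0425  0.019 ]
Lbl [ 0.4631 -0.086   0.019 ]
Lwall in top [0.4154 0.0036 0.017 ]
Lwall in bot [ 0.4258 -0.1513  0.017 ]
Rwall in [ 0.5888 -0.0351  0.017 ]
```

carry_out:
  linear:
    - [0.15,0,2.5]
    - [0,0,2.5]
    - [0,0,2.2]
    - [0,0,1.2]
    - [0,0,0.6]
    - [0,0,0.4]
    - [0,0,0]
  turn:
    - [0,0,-0.06]
    - [0,0,0]
    - [0,0,0]
    - [0,0,0]
    - [0,0,0]
    - [0,0,0]
    - [0,0,0]
  fingers: [1,1,1,1,1,1,1]

```text
clock: 1.23
tcp_pos: [0.5107, -0.0594, 0.0475]
ee_rot: [2.132, 2.289, 0.016]
contact_force: [-0.4, -0.3, -0.7]
width: 0.0941
```

carry_out:
  linear:
    - [-0.1,-0.7,0]
    - [0,-0.6,0.2]
    - [0,0,0]
  turn:
    - [0,0,0]
    - [0,0,0]
    - [0,0,0]
  fingers: [1,1,1]

```text
clock: 1.48
tcp_pos: [0.4999, -0.0616, 0.0479]
ee_rot: [2.127, 2.287, 0.02]
contact_force: [-0.4, -0.0, -1.2]
width: 0.094
```

```bash
python3 - <<'E'
from h import *
st=manip.state()
print(st["tcp_pos"],st["clock"]); print(Ro.from_rotvec(st["ee_rot"]).as_matrix().round(3))
E
```

```text
[ 0.49991234 -0.06160586  0.04788233] 1.4833
[[-0.072  0.997  0.022]
 [ 0.997  0.072 -0.003]
 [-0.005  0.022 -1.   ]]
```

carry_out:
  linear:
    - [0,-0.2,0.4]
    - [0,-0.1,0.4]
    - [0,0,0.2]
    - [0,0,0]
  turn:
    - [0.022,0,0]
    - [0,0,0]
    - [0,0,0]
    - [0,0,0]
  fingers: [1,1,1,1]

```text
clock: 1.82
tcp_pos: [0.4978, -0.0626, 0.0392]
ee_rot: [2.137, 2.295, -0.005]
contact_force: [0.2, 0.8, -0.3]
width: 0.094
```

```bash
python3 - <<'E'
from h import *
st=manip.state()
print(st["tcp_pos"],st["clock"]); print(Ro.from_rotvec(st["ee_rot"]).as_matrix().round(3))
E
```

```text
[ 0.4978228  -0.06264111  0.03920452] 1.8167
[[-0.071  0.997  0.002]
 [ 0.997  0.071 -0.007]
 [-0.007  0.002 -1.   ]]
```

carry_out:
  linear:
    - [0,0,0]
    - [0,0,0]
    - [0,0,0]
    - [0,0,0]
    - [0,0,0]
    - [0,0,0]
    - [0,0,0]
    - [0,0,0]
  turn:
    - [0,0,0]
    - [0,0,0]
    - [0,0,0]
    - [0,0,0]
    - [0,0,0]
    - [0,0,0]
    - [0,0,0]
    - [0,0,0]
  fingers: [0,0,0,0,0,0,0,0]
  squeeze: 25

```text
clock: 2.48
tcp_pos: [0.498, -0.0627, 0.0391]
ee_rot: [2.137, 2.295, -0.005]
contact_force: [-0.0, -0.3, 0.0]
width: 0.0441
```

carry_out:
  linear:
    - [0,0,-0.5]
    - [0,0,-1]
    - [0,0,-1]
    - [0,0,-0.5]
    - [0,0,0]
  turn:
    - [0,0,0]
    - [0,0,0]
    - [0,0,0]
    - [0,0,0]
    - [0,0,0]
  fingers: [0,0,0,0,0]

```text
clock: 2.9
tcp_pos: [0.4967, -0.0621, 0.0712]
ee_rot: [2.138, 2.297, -0.007]
contact_force: [0.4, -0.2, -1.1]
width: 0.0417
```

carry_out:
  linear:
    - [-1.5,0.1,0]
    - [-2.5,0.1,0]
    - [-2.5,0.1,0]
    - [-2.5,0.1,0]
    - [-2,0.1,0]
    - [-1,0,0]
    - [0,0,0]
    - [0,0,0]
  turn:
    - [0,0,0]
    - [0,0,0]
    - [0,0,0]
    - [0,0,0]
    - [0,0,0]
    - [0,0,0]
    - [0,0,0]
    - [0,0,0]
  fingers: [0,0,0,0,0,0,0,0]

```text
clock: 3.57
tcp_pos: [0.512, -0.1852, 0.075]
ee_rot: [2.132, 2.296, -0.003]
contact_force: [-1.0, 0.6, -1.6]
width: 0.0416
```

```bash
cat > s.py <<'E'
from h import *
st=manip.state()
print(st["tcp_pos"],st["clock"],st["contact_force"]); print(Ro.from_rotvec(st["ee_rot"]).as_matrix().round(3))
E
python3 s.py
```

```text
[ 0.5120471  -0.18521179  0.07498996] 3.5667 [-1.02856485  0.64843521 -1.59844736]
[[-0.074  0.997  0.005]
 [ 0.997  0.074 -0.007]
 [-0.007  0.004 -1.   ]]
```

carry_out:
  linear:
    - [0,0,1.2]
    - [0,0,1.2]
    - [0,0,1.0]
    - [0,0,0.6]
    - [0,0,0.4]
    - [0,0,0.2]
    - [0,0,0]
    - [0,0,0]
  turn:
    - [0,0,0]
    - [0,0,0]
    - [0,0,0]
    - [0,0,0]
    - [0,0,0]
    - [0,0,0]
    - [0,0,0]
    - [0,0,0]
  fingers: [0,0,0,0,0,0,0,0]

```text
clock: 4.23
tcp_pos: [0.5111, -0.1799, 0.0245]
ee_rot: [2.128, 2.307, -0.004]
contact_force: [-1.9, -0.7, -1.2]
width: 0.0416
```

carry_out:
  linear:
    - [0,0,0.05]
    - [0,0,0]
    - [0,0,0]
    - [0,0,0]
    - [0,0,0]
    - [0,0,-1]
    - [0,0,-2]
    - [0,0,-2.5]
    - [0,0,-2]
    - [0,0,0]
  turn:
    - [0,0,0]
    - [0,0,0]
    - [0,0,0]
    - [0,0,0]
    - [0,0,0]
    - [0,0,0]
    - [0,0,0]
    - [0,0,0]
    - [0,0,0]
    - [0,0,0]
  fingers: [0,0.65,0.65,0.65,0.65,0.65,0.65,0.65,0.65,0.65]

```text
clock: 5.07
tcp_pos: [0.5106, -0.1786, 0.1025]
ee_rot: [2.13, 2.309, -0.004]
contact_force: [1.5, 0.0, 0.8]
width: 0.0609
```

carry_out:
  linear:
    - [2,0.2,0]
    - [2.5,0.2,0]
    - [2.5,0.2,0]
    - [2.5,0.2,0]
    - [2,0.2,0]
    - [0,0,0]
    - [0,0,0]
    - [0,0,0]
    - [0,0,0]
    - [0,0,0]
  turn:
    - [0,0,0]
    - [0,0,0]
    - [0,0,0]
    - [0,0,0]
    - [0,0,0.12]
    - [0,0,0.12]
    - [0,0,0.12]
    - [0,0,0.12]
    - [0,0,0.12]
    - [0,0,0.12]
  fingers: [0.65,0.65,0.65,0.65,0.65,0.65,0.65,0.65,0.65,0.65]

```text
clock: 5.9
tcp_pos: [0.5107, -0.058, 0.1002]
ee_rot: [2.826, 1.362, 0.0]
contact_force: [-0.9, 0.2, -0.3]
width: 0.0611
```

carry_out:
  linear:
    - [0,0,0]
    - [0,0,0]
    - [0,0,0]
    - [0,0,0]
    - [0,0,0]
    - [0,0,0]
    - [0,0,0]
    - [0,0,0]
  turn:
    - [0,0,0.12]
    - [0,0,0.12]
    - [0,0,0.12]
    - [0,0,0.12]
    - [0,0,0.12]
    - [0,0,0.12]
    - [0,0,0]
    - [0,0,0]
  fingers: [0.65,0.65,0.65,0.65,0.65,0.65,0.65,0.65]

```text
clock: 6.57
tcp_pos: [0.507, -0.0566, 0.0946]
ee_rot: [3.132, 0.232, -0.008]
contact_force: [0.6, 0.1, -0.4]
width: 0.0614
```

```bash
python3 s.py; python3 - <<'E'
from h import *
shot("wrist","pics/w2.png"); shot("scene","pics/s2.png")
print(manip.state()["joints"])
E
```

```text
[ 0.50703458 -0.05656547  0.09460687] 6.5667 [ 0.60809973  0.1289041  -0.39930723]
[[ 0.989  0.148 -0.005]
 [ 0.148 -0.989 -0.001]
 [-0.005  0.001 -1.   ]]
[-0.27919158  0.21996033  1.81344772 -0.00289952  1.11228277  1.14512418]
```

View pics/w2.png

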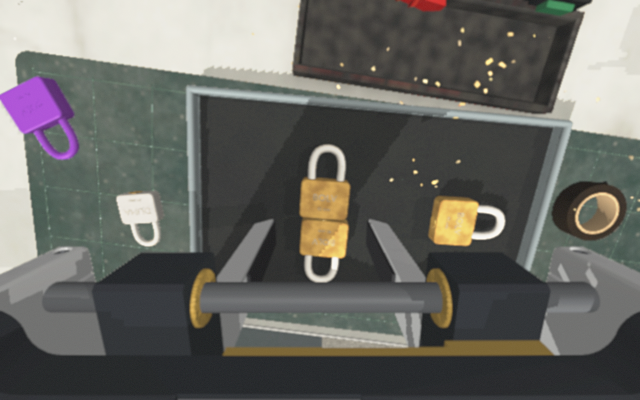

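The view shows C placed flat at (453,221). R is at (326,200), with its shackle up in the picture (+x). L is at (324,239).

```bash
python3 - <<'E'
from h import *
st=manip.state()
for n,p,z in [("R",(326,200),.019),("Rsh",(327,145),.0115),("L",(324.5,239),.019),("Lsh",(323,283),.0115),("C",(453,221),.019),("wallTL in",(200,97),.017),("wall TR in",(553,127),.017),("wall left",(197,230),.017)]: print(n,at("wrist",p,z,st))
E
```

```text
R [ 0.5156 -0.061   0.019 ]
Rsh [ 0.5621 -0.0549  0.0115]
L [ 0.4793 -0.0652  0.019 ]
Lsh [ 0.4305 -0.0712  0.0115]
C [ 0.5131 -0.1759  0.019 ]
wallTL in [0.5852 0.0526 0.017 ]
wall TR in [ 0.6047 -0.238   0.017 ]
wall left [0.4701 0.0503 0.017 ]
```

carry_out:
  linear:
    - [0.9,0.5,1.0]
    - [0,0,1.5]
    - [0,0,1.5]
    - [0,0,0.7]
    - [0,0,0.4]
    - [0,0,0]
    - [0,0,0]
  turn:
    - [0,0,0.04]
    - [0,0,0]
    - [0,0,0]
    - [0,0,0]
    - [0,0,0]
    - [0,0,0]
    - [0,0,0]
  fingers: [0.65,0.65,0.65,0.65,0.65,0.65,0.65]

```text
clock: 7.25
tcp_pos: [0.5184, -0.0608, 0.0428]
ee_rot: [3.134, 0.183, -0.002]
contact_force: [0.1, 0.5, 0.9]
width: 0.0611
```

```bash
python3 s.py
```

```text
[ 0.51835822 -0.06076067  0.04279609] 7.25 [0.09019088 0.48752279 0.89929567]
[[ 0.993  0.116 -0.001]
 [ 0.116 -0.993 -0.002]
 [-0.002  0.002 -1.   ]]
```

carry_out:
  linear:
    - [-0.1,0,0.7]
    - [0,0,0.7]
    - [0,0,0.4]
    - [0,0,0]
    - [0,0,0]
    - [0,0,0]
    - [0,0,0]
    - [0,0,0]
    - [0,0,0]
  turn:
    - [0,0,0.03]
    - [0,0,0]
    - [0,0,0]
    - [0,0,0]
    - [0,0,0]
    - [0,0,0]
    - [0,0,0]
    - [0,0,0]
    - [0,0,0]
  fingers: [0.65,0.65,0.65,0.65,0,0,0,0,0]

```text
clock: 8.0
tcp_pos: [0.5199, -0.0612, 0.0272]
ee_rot: [3.135, 0.14, 0.006]
contact_force: [0.9, -0.5, -0.7]
width: 0.0415
```

carry_out:
  linear:
    - [0,0,0]
    - [0,0,-0.5]
    - [0,0,-1]
    - [0,0,-1.5]
    - [0,0,0]
    - [0,0,0]
  turn:
    - [0,0,0]
    - [0,0,0]
    - [0,0,0]
    - [0,0,0]
    - [0,0,0]
    - [0,0,0]
  fingers: [0,0,0,0,0,0]

```text
clock: 8.5
tcp_pos: [0.5188, -0.061, 0.0591]
ee_rot: [3.135, 0.141, 0.004]
contact_force: [-1.1, -0.2, -2.2]
width: 0.0418
```

```bash
python3 s.py
```

```text
[ 0.51882183 -0.06095917  0.05908855] 8.5 [-1.12644512 -0.21812261 -2.23955599]
[[ 0.996  0.09   0.003]
 [ 0.09  -0.996 -0.003]
 [ 0.002  0.003 -1.   ]]
```

carry_out:
  linear:
    - [0.5,-1.2,0]
    - [0.5,-2,0]
    - [0.5,-2,0]
    - [0.5,-1.5,0]
    - [0,0,0]
    - [0,0,0]
  turn:
    - [0,0,0]
    - [0,0,0]
    - [0,0,0]
    - [0,0,0]
    - [0,0,0]
    - [0,0,0]
  fingers: [0,0,0,0,0,0]

```text
clock: 9.0
tcp_pos: [0.5331, 0.0087, 0.0586]
ee_rot: [3.134, 0.137, 0.005]
contact_force: [0.3, -0.6, -2.7]
width: 0.0417
```

```bash
python3 s.py; python3 - <<'E'
from h import *
shot("side","pics/d3.png")
crop("pics/d3.png",120,60,520,340,2,"pics/d3c.png")
E
```

```text
[0.53312887 0.00870832 0.05859844] 9.0 [ 0.2844288  -0.60897052 -2.69596952]
[[ 0.996  0.087  0.003]
 [ 0.087 -0.996 -0.004]
 [ 0.003  0.005 -1.   ]]
```

View pics/d3c.png

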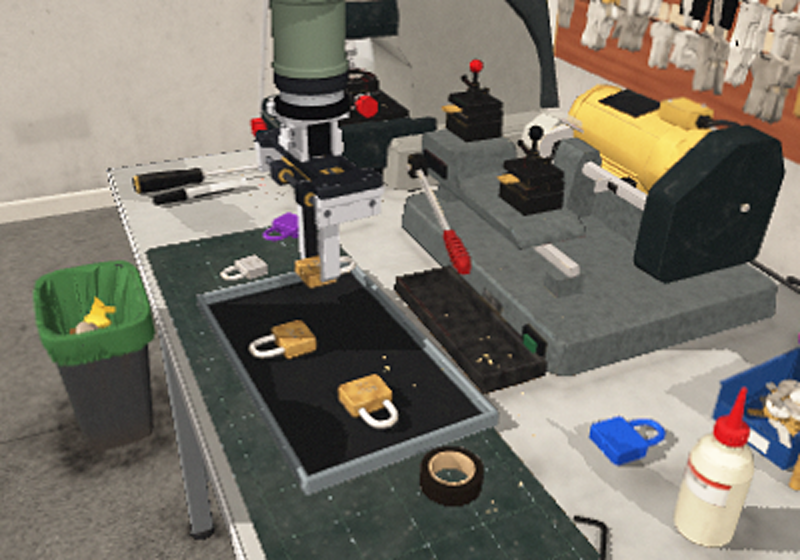

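The side view shows the third padlock held level over the tray's far end at (318,272). The other two lie flat at (293,340) and (366,397). Lowering it now.

carry_out:
  linear:
    - [0,0,0.8]
    - [0,0,0.8]
    - [0,0,0.7]
    - [0,0,0.4]
    - [0,0,0.2]
    - [0,0,0]
    - [0,0,0]
  turn:
    - [0,0,0]
    - [0,0,0]
    - [0,0,0]
    - [0,0,0]
    - [0,0,0]
    - [0,0,0]
    - [0,0,0]
  fingers: [0,0,0,0,0,0,0]

```text
clock: 9.63
tcp_pos: [0.5327, 0.0054, 0.0271]
ee_rot: [3.136, 0.128, 0.002]
contact_force: [-0.6, 1.0, -1.1]
width: 0.0418
```

carry_out:
  linear:
    - [0,0,0]
    - [0,0,0]
    - [0,0,0]
    - [0,0,0]
    - [0,0,-1]
    - [0,0,-2]
    - [0,0,-3]
    - [0,0,-3]
    - [0,0,-3]
    - [0,0,-2]
    - [0,0,0]
    - [0,0,0]
  turn:
    - [0,0,0]
    - [0,0,0]
    - [0,0,0]
    - [0,0,0]
    - [0,0,0]
    - [0,0,0]
    - [0,0,0]
    - [0,0,0]
    - [0,0,0]
    - [0,0,0]
    - [0,0,0]
    - [0,0,0]
  fingers: [0.55,0.55,0.55,0.55,0.55,0.55,0.55,0.55,0.55,0.55,0.55,0.55]

```text
clock: 10.63
tcp_pos: [0.5321, 0.0047, 0.1761]
ee_rot: [3.134, 0.126, 0.003]
contact_force: [-0.5, 0.2, -0.2]
width: 0.0513
```

```bash
python3 s.py; python3 - <<'E'
from h import *
shot("wrist","pics/w4.png");shot("scene","pics/s4.png");shot("side","pics/d4.png")
a=cv2.resize(cv2.imread("pics/w4.png")[80:330,160:560],None,fx=2,fy=2)
cv2.imwrite("pics/w4c.png",a)
a=cv2.resize(cv2.imread("pics/s4.png")[160:310,270:460],None,fx=4,fy=4)
cv2.imwrite("pics/s4c.png",a)
E
```

```text
[0.53207185 0.00471301 0.17614994] 10.6333 [-0.47505889  0.23535613 -0.22056439]
[[ 0.997  0.08   0.002]
 [ 0.081 -0.997 -0.005]
 [ 0.002  0.005 -1.   ]]
```

View pics/w4c.png

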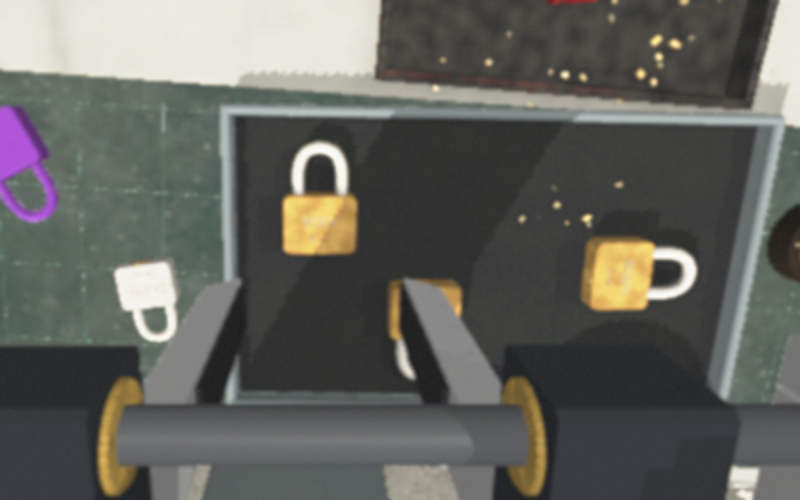

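View pics/s4c.png

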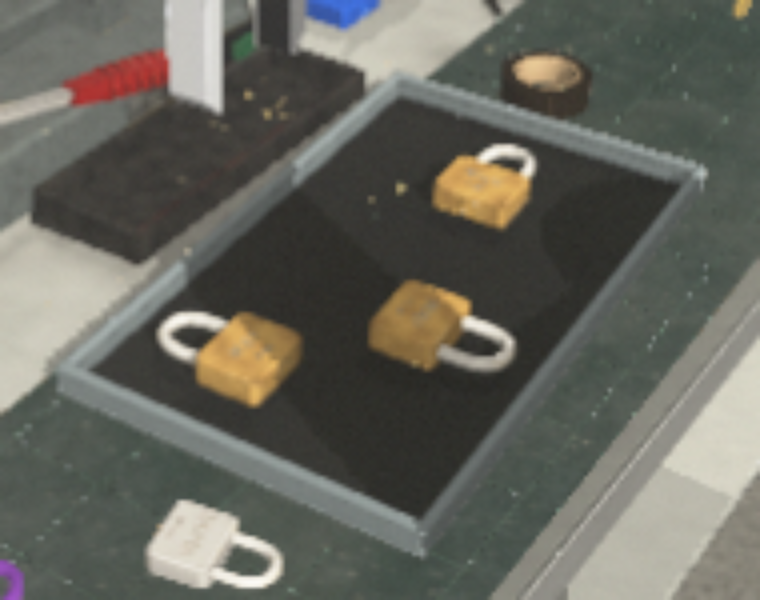

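All three lie flat, separated and inside the rim. Checking the distances.

```bash
python3 - <<'E'
from h import *
st=manip.state()
W=[at("wrist",(160+x/2,80+y/2),.019,st)[:2] for x,y in[(320,224),(425,308),(617,274)]]
S=[at("scene",(270+x/4,160+y/4),.0115)[:2] for x,y in[(249,357),(421,325),(482,191)]]
for P in(W,S): print(P,[round(float(np.hypot(*(P[i]-P[j]))),4) for i,j in[(0,1),(1,2),(0,2)]])
E
```

```text
[array([0.5275, 0.0041]), array([ 0.4809, -0.0628]), array([ 0.5111, -0.1737])] [0.0815, 0.1149, 0.1786]
[array([0.5273, 0.0044]), array([ 0.4763, -0.0629]), array([ 0.5099, -0.1782])] [0.0844, 0.1201, 0.1834]
```

The R–L distance is 82–84 mm, which is too little margin. I'll shift L about 18 mm toward −y.

carry_out:
  linear:
    - [-1.5,1.6,1]
    - [-1.5,1.6,2]
    - [-1.5,1.6,2]
    - [-1.5,1.6,2]
    - [0,0,2]
    - [0,0,1.5]
    - [0,0,1]
    - [0,0,0]
    - [0,0,0]
  turn:
    - [0,0,0]
    - [0,0,0]
    - [0,0,0]
    - [0,0,0]
    - [0,0,0]
    - [0,0,0]
    - [0,0,0]
    - [0,0,0]
    - [0,0,0]
  fingers: [0.65,0.65,0.65,0.65,0.65,0.65,0.65,0.65,0.65]

```text
clock: 11.53
tcp_pos: [0.4596, -0.0625, 0.0391]
ee_rot: [-3.131, -0.127, 0.049]
contact_force: [0.8, -0.2, 0.2]
width: 0.0614
```

```bash
python3 s.py
```

```text
[ 0.45956291 -0.0625263   0.03914653] 11.5333 [ 0.78788552 -0.1520762   0.15194492]
[[ 0.996  0.081 -0.031]
 [ 0.081 -0.997  0.006]
 [-0.031 -0.009 -0.999]]
```

carry_out:
  linear:
    - [0.9,0.1,0]
    - [0.8,0.1,0]
    - [0,0,0]
    - [0,0,0]
  turn:
    - [0.008,0.031,0]
    - [0,0,0]
    - [0,0,0]
    - [0,0,0]
  fingers: [0.65,0.65,0.65,0.65]

```text
clock: 11.87
tcp_pos: [0.4758, -0.0622, 0.0375]
ee_rot: [-3.121, -0.127, 0.007]
contact_force: [0.4, -0.4, -0.1]
width: 0.0609
```

```bash
python3 s.py
```

```text
[ 0.47580345 -0.06218716  0.03754777] 11.8667 [ 0.38514873 -0.36332784 -0.13829003]
[[ 0.997  0.081 -0.005]
 [ 0.082 -0.997  0.018]
 [-0.004 -0.018 -1.   ]]
```

carry_out:
  linear:
    - [0.2,0.1,0.5]
    - [0,0.1,0.4]
    - [0,0,0.2]
    - [0,0,0]
    - [0,0,0]
  turn:
    - [-0.018,0.004,0]
    - [0,0,0]
    - [0,0,0]
    - [0,0,0]
    - [0,0,0]
  fingers: [0.65,0.65,0.65,0.65,0.65]

```text
clock: 12.28
tcp_pos: [0.4795, -0.0639, 0.0267]
ee_rot: [3.136, 0.13, 0.003]
contact_force: [-0.1, -0.5, -0.5]
width: 0.0609
```

```bash
python3 s.py
```

```text
[ 0.47948196 -0.06388698  0.02669614] 12.2833 [-0.05288275 -0.49874587 -0.50746466]
[[ 0.997  0.083  0.002]
 [ 0.083 -0.997 -0.003]
 [ 0.002  0.003 -1.   ]]
```

carry_out:
  linear:
    - [0,0,0]
    - [0,0,0]
    - [0,0,0]
    - [0,0,0]
    - [0,0,0]
    - [0,0,-0.4]
    - [0,0,-0.5]
    - [0,0.7,0]
    - [0,0.7,0]
    - [0,0.4,0]
    - [0,0,0]
    - [0,0,0]
  turn:
    - [0,0,0]
    - [0,0,0]
    - [0,0,0]
    - [0,0,0]
    - [0,0,0]
    - [0,0,0]
    - [0,0,0]
    - [0,0,0]
    - [0,0,0]
    - [0,0,0]
    - [0,0,0]
    - [0,0,0]
  fingers: [0,0,0,0,0,0,0,0,0,0,0,0]

```text
clock: 13.28
tcp_pos: [0.48, -0.084, 0.0363]
ee_rot: [3.136, 0.129, 0.001]
contact_force: [-0.4, -0.1, -1.5]
width: 0.0415
```

```bash
python3 s.py
```

```text
[ 0.48000779 -0.0840191   0.03628552] 13.2833 [-0.41466037 -0.06962657 -1.49596887]
[[ 0.997  0.082  0.001]
 [ 0.082 -0.997 -0.003]
 [ 0.001  0.003 -1.   ]]
```

carry_out:
  linear:
    - [0,0,0.4]
    - [0,0,0.3]
    - [0,0,0.2]
    - [0,0,0]
    - [0,0,0]
  turn:
    - [0,0,0]
    - [0,0,0]
    - [0,0,0]
    - [0,0,0]
    - [0,0,0]
  fingers: [0,0,0,0,0]

```text
clock: 13.7
tcp_pos: [0.4803, -0.0845, 0.0267]
ee_rot: [3.136, 0.129, 0.001]
contact_force: [-1.0, -0.6, 0.8]
width: 0.0416
```

carry_out:
  linear:
    - [0,0,0]
    - [0,0,0]
    - [0,0,0]
    - [0,0,0]
    - [0,0,-1]
    - [0,0,-2]
    - [0,0,-3]
    - [0,0,-3]
    - [0,0,-3]
    - [0,0,-3]
    - [0,0,-2]
    - [0,0,0]
  turn:
    - [0,0,0]
    - [0,0,0]
    - [0,0,0]
    - [0,0,0]
    - [0,0,0]
    - [0,0,0]
    - [0,0,0]
    - [0,0,0]
    - [0,0,0]
    - [0,0,0]
    - [0,0,0]
    - [0,0,0]
  fingers: [0.6,0.6,0.6,0.6,0.6,0.6,0.6,0.6,0.6,0.6,0.6,0.6]

```text
clock: 14.7
tcp_pos: [0.4784, -0.0825, 0.2071]
ee_rot: [3.138, 0.13, -0.003]
contact_force: [-0.4, 0.3, 0.6]
width: 0.0564
```

```bash
python3 s.py; python3 - <<'E'
from h import *
shot("scene","pics/s5.png")
a=cv2.resize(cv2.imread("pics/s5.png")[160:310,270:460],None,fx=4,fy=4)
cv2.imwrite("pics/s5c.png",a)
shot("wrist","pics/w5.png")
E
```

```text
[ 0.47842988 -0.08250687  0.20707019] 14.7 [-0.381219    0.2567584   0.63164542]
[[ 0.997  0.083 -0.002]
 [ 0.083 -0.997 -0.001]
 [-0.002  0.001 -1.   ]]
```

View pics/s5c.png

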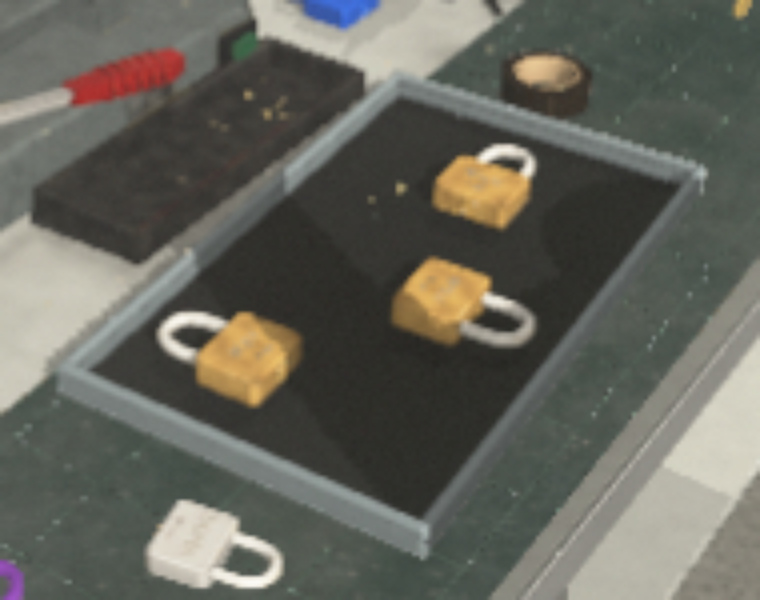

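The last view shows all three flat and inside the rim, at (249,357), (443,301) and (482,191) in the crop. I'll compute the distances and hand in.

```bash
python3 - <<'E'
from h import *
P=[at("scene",(270+x/4,160+y/4),.0115)[:2] for x,y in[(249,357),(443,301),(482,191)]]
d=[round(float(np.hypot(*(P[i]-P[j]))),4) for i,j in[(0,1),(1,2),(0,2)]]
print(P,d)
if min(d)>.09: print(manip.close_job())
E
```

```text
[array([0.5273, 0.0044]), array([ 0.4775, -0.0849]), array([ 0.5099, -0.1782])] [0.1022, 0.0988, 0.1834]
the job is handed in; nothing more can be done
None
```

The three padlocks are spread flat on the tray floor, and I handed the job in at about 15 s of the 51 s allowed. I lifted the top padlock to the −y end of the tray and the +x one to the +y end. The first check put the +x padlock and the third one only 82–84 mm apart, so I moved the third one about 20 mm further along.

In the final scene picture all three lie flat inside the rim, with body middles about 102, 99 and 183 mm apart. The gripper is open at about 0.2 m, clear of everything. The wrist and scene cameras differed by up to about 5 mm on the earlier positions. I measured the final distances from the scene camera only.

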